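Crank the label head down onto its stop collars

TASK

Take the loose crank out of the tool block and fit it into the guard tube on top of the label applicator, feeling for the hidden hex of the lead screw without forcing it until the socket drops fully home. Then wind the label head all the way down, clockwise seen from above, until it comes to rest on its stop collars, easing off at the stop rather than straining against it. Leave the crank standing on the screw, let go of it, and do not disturb the carton or the other things on the desk.

Things in the scene. Friction and masses are not known exactly. Their poses are not given: they have to be found in the camera images.
- crank: Loose steel hand crank, about 0.45 kg, upright in the round well of the tool block. Origin: centre of its open lower end; z up its shank; x along the arm to the handle. From below: hex socket (42 mm over corners) and 36 mm round shank to z = 62 mm; flat arm 22 mm wide, z 62 to 74 mm; over the shank a hub block; at x = 70 mm an upright black handle.
- socket_mouth (a point): Centre of the crank's open lower end (its origin): a hexagonal socket, 28 mm deep, 28.5 mm across flats inside, two of its flats facing along the crank's y. In the tool block it stands 8 mm above the desk. A light push of 5 to 10 N is enough to feel for the hex and to seat it.
- hub_grip (a point): Point in the crank's hub block, on the shank's axis, 94 mm above the socket's lower end. The block is 34 mm long along the arm, 26 mm wide across it, from 74 to 106 mm above the lower end, and can be pinched across its width from above.
- handle_grip (a point): Centre of the crank's black handle, an upright round grip (24 mm diameter, 78 to 136 mm above the socket's lower end) that revolves freely on its pin; 70 mm out along the arm from the shank's axis, 108 mm above the socket's lower end.
- labeller: Benchtop label applicator, fixed to the desk: base plate 225 x 190 mm, two 20 mm columns 140 mm apart along y, an aluminium yoke across their tops (150 mm high), and on it an upright grey guard tube round the end of the lead screw. Origin on the desk under the screw's axis; z up; the head with its label roll overhangs to +x, lower than the yoke's tube.
- port_rim (a point): Centre of the guard tube's mouth, 206 mm above the desk, on the screw's axis. Tube 58 mm outside, 48 mm inside. In it stands the screw's hex, 27 mm across flats, its tapered nose 20 mm and full flats 28 mm below the mouth, turned at an angle not given. Crank not on the hex: its lower end 28 mm or less below the mouth; fully home: 48 mm. Play: 3 mm sideways in the tube, 6 degrees on the hex.
- head (a joint): Slide of the label head on the columns, in m, growing downwards: 0 at the top, 0.030 when the carriage rests on the two dark stop collars; it starts at 0.008 to 0.018. One turn of the screw, clockwise seen from above, lowers it 20 mm. The screw is stiff (0.4 N m, some 6 N at the handle), stays where it is left, and stops dead at the collars: over 10 N at the handle is the stop.
- tool_block: Grey plastic block 125 x 80 x 34 mm, fixed to the desk, with a round well 46 mm wide and 26 mm deep in the middle of its top where the crank stands, and three hex keys up to 58 mm high near its -x edge. Origin: centre of its underside.
- carton: Small cardboard carton 75 x 95 x 30 mm standing on the labeller's base plate under the head, to be left alone. Origin: centre of its underside.
- mouse: Grey computer mouse 105 x 60 x 30 mm on the desk, to be left alone. Origin: centre of its underside.
- label_roll: Spare roll of labels, 100 mm across and 70 mm tall, standing on end, to be left alone. Origin: centre of its underside.
- mug: White mug 80 mm across and 92 mm tall, to be left alone. Origin: centre of its underside.
Not all that is in view belongs to the job. Of the things that look like the crank, the smallest one is meant.

How it is judged:
By the outcome, as a careful person would: the job done as asked, in the order asked, and still so for the second after the job is handed in, with the robot touching nothing.
It also fails if it takes over 72 s, if anything falls off the work surface, if the arm or the gripper's body presses on something with over 40 N, if the wrist force passes 120 N, or if a joint passes its speed limit or range.

ROBOT

A 6-joint arm with a two-finger parallel gripper is mounted at the origin on the work surface. World frame = base frame: x ahead of the robot, y to its left, z up, the work surface at z = 0. Lengths are in m, angles in rad, forces in N, time in s.
With the tool pointing down it reaches from about 0.35 to 0.85 m from the base axis. Payload 8.1 kg.
Tool frame: the origin (TCP) lies on the mounting face of the last link; the fingertips stand 186 mm ahead of it and the grasp point (between the pads) lies 167 mm ahead of it; z points along the fingers, y is the line along which they close (so a half turn about z gives the same grasp; the last joint's range is limited). The gripper opens to 93 mm and grips with 3 to 60 N. Pads are 15 mm wide; open, the fingers measure 128 mm over their backs; the gripper's body (75 mm by 188 mm) begins 65 mm behind the grasp point.
Start: joints at [1.239, 0.13, 1.488, -0, 1.523, -0.085], TCP at [0.147, 0.582, 0.405] pointing down, gripper open.
Joint ranges: [-2.96, 2.96], [-0.89, 2.26], [0.02, 2.5], [-1.34, 4.48], [0, 2.73], [-2.66, 2.66]. Speed limits (rad/s): [2.39, 2.39, 2.79, 3.14, 3.14, 3.14].

INTERFACE

Orientations are given as a rotation vector (axis times angle).
In Python, from plant import * gives the robot as it stands. The module is installed in compiled form; this text tells all that it offers.
- The arm moves only by the tool arm_command, never from a script. Its argument "increments" is a list of rows, each a list of 6 numbers: the shift along the tool's x, y, z in units of 0.2 m (1.0 is 0.2 m), then the turn, a rotation vector about the tool's x, y, z in units of pi rad (1.0 is pi rad). A call has exactly 5 rows; each row is the pose to reach, as a shift and turn from the pose commanded when the call began, along the tool's axes at that moment, turning the shorter way round; what a row does not reach only later rows make up. A row lasts 1/8 s, in which the tool goes at most 62.5 mm and 10.7 degrees, less where a joint would pass 70% of its speed; a pose out of reach is approached as far as the arm can. A call with a number of a shift or a turn outside -1 to 1 is refused whole. A call with a gripper value outside its range is refused whole. "fingers" is the closure, from -1 (fully open) to 1 (shut), set as the call begins (left out, the last holds). The fingers move at their own pace and stop on an object; "force" is the grip in N (left out, the last holds). Time passes only in rows, so rows that repeat a pose let the fingers close, or fill a call up. It gives the time, the measured TCP pose, the force, the opening and the grip force at its end, in the units of the state.
- read_state(): the state, without advancing time (a new reading comes with each control period).
- read_camera(name): name is "scene" or "top"; returns a dict with "image" (384x512x3 uint8, red, green, blue), "fx", "fy", "cx", "cy" (pixels), "k1" (the pictures are not rectified: a ray, as slopes to the right and down, at radius r is drawn at 1 + k1 r^2 times it, then the intrinsics apply), "T" (4x4, takes a point from camera to world coordinates). Camera axes: x right, y down, z forward; pixel columns grow to the right and rows downward; lengths in m; the calibration is good to about 2 mm. A picture is of the moment at which its call begins. There is no depth.
- close_job(): hands the job in; it is judged then, once.
The state is a dict: "t": time; "q": joint angles; "dq": joint speeds; "joint_torque": joint torques, N m; "tool_pos": TCP position; "orientation": TCP orientation; "force": force on the tool from outside, world axes, zero at the start; "wrist_torque": the same for the moment, N m; "opening": finger opening in m; "gripper_force": force on a finger pad.
Only numpy, scipy, OpenCV 4.12 (cv2) and the standard library are available. Lean on these libraries where they do the work, as an engineer would, in place of code of your own. Each camera call takes 0.05 s, during which the arm holds its last target. There are 200 camera calls.

## Working session

There is one attempt and no reset: what is moved stays moved. The work goes in short steps, Python scripts to look and compute and a tool call to move; the robot and the scene stay as the last step left them, time stands still between calls to the robot, and variables do not carry over. Pictures are saved under pics/ and viewed, at most 10 in all, crops included, and the job is handed in when it is done.

Besides the shell and the picture viewer there is one more tool, called as name([rows], argument=value, ...), one row to a line, values as JSON. arm_command: Moves the arm, as the interface text tells. Shifts and turns lie within -1 to 1; 1 stands for 0.2 m of shift or pi rad of turn. Its arguments: {"type":"object","properties":{"increments":{"type":"array","items":{"type":"array","items":{"type":"number","minimum":-1,"maximum":1}}},"fingers":{"type":"number"},"force":{"type":"number"}},"required":["increments"]}

```bash
mkdir -p pics
cat > h.py <<'E'
from plant import *
import numpy as np, cv2
from scipy.spatial.transform import Rotation as R
def ray(c,u,v):
    K=np.array([[c['fx'],0,c['cx']],[0,c['fy'],c['cy']],[0,0,1.]])
    p=cv2.undistortPoints(np.array([[[u,v]]],float),K,np.array([c['k1'],0,0,0,0.]))[0,0]
    return c['T'][:3,3],c['T'][:3,:3]@np.array([p[0],p[1],1])
def onz(c,u,v,z):
    o,d=ray(c,u,v); return o+d*(z-o[2])/d[2]
def proj(c,P):
    P=np.asarray(P,float);X=(P-c['T'][:3,3])@c['T'][:3,:3]
    x,y=X[0]/X[2],X[1]/X[2];s=1+c['k1']*(x*x+y*y)
    return c['fx']*x*s+c['cx'],c['fy']*y*s+c['cy']
E
python3 - <<'E'
from h import *
s=read_state();print(s['tool_pos'],s['orientation'],s['force'],s['opening'])
for n in('scene','top'):
    c=read_camera(n);cv2.imwrite(f'pics/{n}0.png',c['image'][:,:,::-1]);np.save(f'{n}0.npy',c,allow_pickle=True)
    print(n,c['fx'],c['k1'],c['T'].round(3).tolist())
E
```

```text
[0.14647864 0.58161194 0.4036923 ] [-3.86605718e-01 -3.11733586e+00  2.78537346e-03] [-1.11566877  0.29880069  0.34192178] 0.0931849004929738
scene 461.5438007095199 -0.1457511673861584 [[0.415, 0.675, -0.611, 1.32], [0.91, -0.298, 0.288, -0.353], [0.012, -0.675, -0.738, 1.109], [0.0, 0.0, 0.0, 1.0]]
top 467.133223976148 -0.07270239968775191 [[-0.009, -0.99, 0.143, 0.296], [-1.0, 0.01, 0.004, 0.007], [-0.005, -0.143, -0.99, 1.575], [0.0, 0.0, 0.0, 1.0]]
```

View pics/scene0.png

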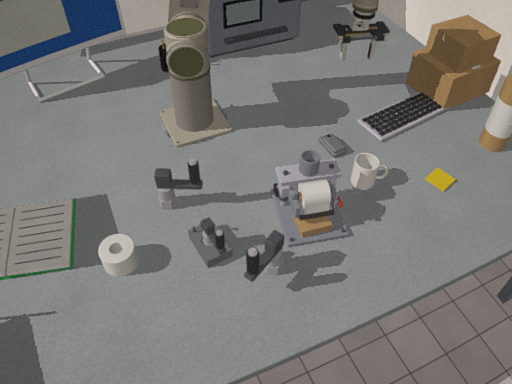

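View pics/top0.png

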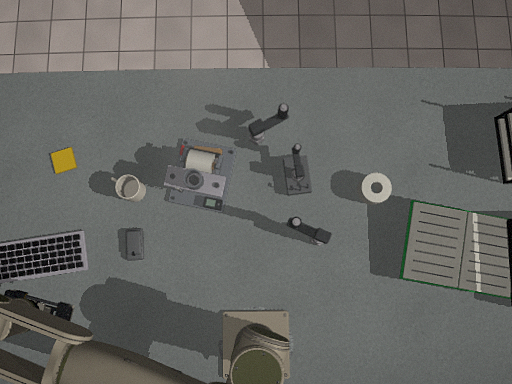

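Candidates for the crank: scene (180,185) / top (310,230), standing loose; scene (265,258) / top (268,122), standing loose; scene (212,238) / top (297,165), the smallest, in the tool block. I choose the last one. The tube mouth is at scene (310,158) / top (195,180). I'll check both in a close crop.

Run:
```python
from h import *
a=cv2.imread('pics/top0.png');b=cv2.imread('pics/scene0.png')
z=lambda im,x,y,w,h,s:cv2.resize(im[y:y+h,x:x+w],None,fx=s,fy=s,interpolation=cv2.INTER_CUBIC)
# 4 panels 400x300
P=np.vstack([np.hstack([z(a,265,135,66,50,6),z(a,160,145,66,50,6)]),np.hstack([z(b,180,215,66,50,6),z(b,275,140,66,50,6)])])
cv2.imwrite('pics/crop.png',P)
```

```text
(no output)
```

View pics/crop.png

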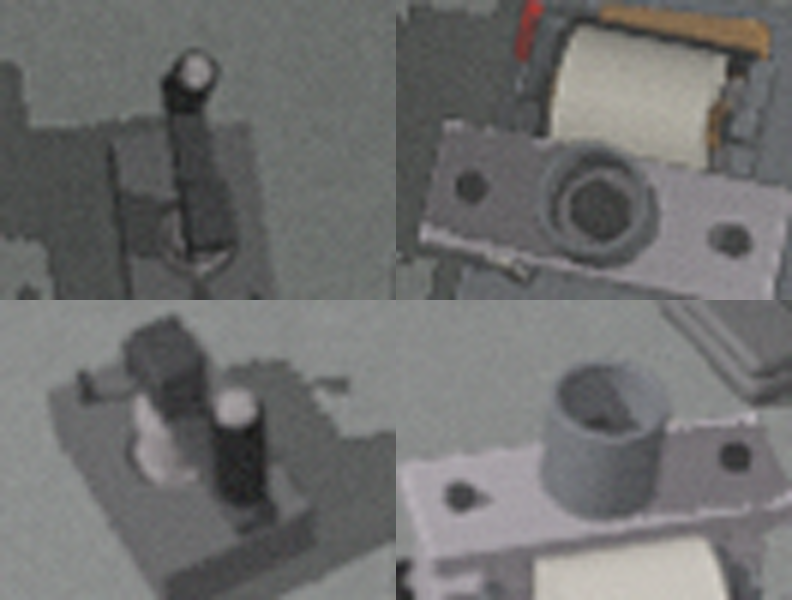

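Run:
```python
from h import *
t=np.load('top0.npy',allow_pickle=True).item();s=np.load('scene0.npy',allow_pickle=True).item()
T=lambda x,y:(265+x/6-.5+.08,135+y/6-.42)
for n,c,u,v,z in [('handle t',t,265+197/6-.42,135+70/6-.42,.144),('handle s',s,180+238/6-.42,215+108/6-.42,.144),
 ('hub t',t,265+208/6-.42,135+216/6-.42,.114),('hub s',s,180+166/6-.42,215+46/6-.42,.114),
 ('rim t',t,160+(600-396)/6-.42,145+202/6-.42,.206),('rim s',s,275+215/6-.42,140+98/6-.42,.206),
 ('bolt1 t',t,160+(471-396)/6,145+186/6,.15),('bolt2 t',t,160+(732-396)/6,145+240/6,.15),
 ('bolt1 s',s,275+(460-396)/6,140+196/6,.15),('bolt2 s',s,275+(736-396)/6,140+158/6,.15),
 ('roll',t,377,187,.07),('mug',t,131,187,.092),('crA',t,284,108,.2),('crA hub',t,258,130,.2),('crB',t,295,222,.2),('crBhub',t,322,236,.2),('mouse',t,134,243,.03)]:
    print(n,onz(c,u,v,z).round(4))
# rim overlay candidates
a=cv2.imread('pics/top0.png');b=cv2.imread('pics/scene0.png')
p=(onz(t,160+204/6-.42,145+202/6-.42,.206)+onz(s,275+215/6-.42,140+98/6-.42,.206))/2
h=(onz(t,265+208/6-.42,135+216/6-.42,.114)+onz(s,180+166/6-.42,215+46/6-.42,.114))/2
k=(onz(t,265+197/6-.42,135+70/6-.42,.144)+onz(s,180+238/6-.42,215+108/6-.42,.144))/2
print('rim',p,'hub',h,'han',k)
d=(k-h)[:2];L=np.hypot(*d);print('L',L,'yaw',np.degrees(np.arctan2(d[1],d[0])))
e=np.r_[d/L,0];f=np.array([-e[1],e[0],0])
P=[]
for im,c in((a,t),(b,s)):
    for ctr in(h,p):
        u0,v0=[int(x) for x in proj(c,ctr)];u0-=33;v0-=25
        z=cv2.resize(im[v0:v0+50,u0:u0+66],None,fx=6,fy=6,interpolation=cv2.INTER_CUBIC)
        z=cv2.convertScaleAbs(z,alpha=1.5)
        D=lambda pts:cv2.polylines(z,[np.array([((proj(c,q)[0]-u0+.42)*6,(proj(c,q)[1]-v0+.42)*6) for q in pts],int)],True,(0,255,0),1)
        if ctr is h:
            D([h+e*x*.017+f*y*.013 for x,y in((1,1),(1,-1),(-1,-1),(-1,1))])
            D([k+.012*np.array([np.cos(w),np.sin(w),0]) for w in np.linspace(0,6.28,30)])
        else:
            for r in(.024,.029):D([p+r*np.array([np.cos(w),np.sin(w),0]) for w in np.linspace(0,6.28,40)])
        P.append(z)
cv2.imwrite('pics/ov.png',np.vstack([np.hstack(P[:2]),np.hstack(P[2:])]))
```

```text
handle t [ 0.6293 -0.1361  0.144 ]
handle s [ 0.6251 -0.1365  0.144 ]
hub t [ 0.5571 -0.143   0.114 ]
hub s [ 0.5574 -0.147   0.114 ]
rim t [0.5207 0.1811 0.206 ]
rim s [0.522  0.1841 0.206 ]
bolt1 t [0.5377 0.2539 0.15  ]
bolt2 t [0.5081 0.1187 0.15  ]
bolt1 s [0.5055 0.117  0.15  ]
bolt2 s [0.537  0.2538 0.15  ]
roll [ 0.5081 -0.4009  0.07  ]
mug [0.513  0.3981 0.092 ]
crA [ 0.7363 -0.0926  0.2   ]
crA hub [ 0.6679 -0.0123  0.2   ]
crB [ 0.3882 -0.1179  0.2   ]
crBhub [ 0.3462 -0.1964  0.2   ]
mouse [0.3348 0.3997 0.03  ]
rim [0.52136415 0.18259911 0.206     ] hub [ 0.55724457 -0.14501662  0.114     ] han [ 0.62721649 -0.13629325  0.144     ]
L 0.07051359267263906 yaw 7.106374747385049
```

View pics/ov.png

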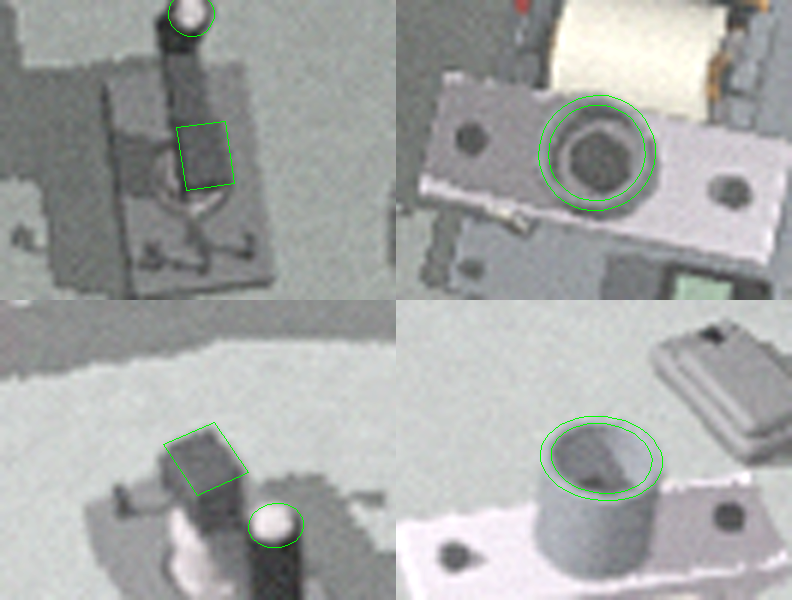

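The overlays fit the hub, handle and tube rim to within 1–2 mm. The crank in the block is the smallest one and is confirmed, and the hex keys are behind it. I'll start moving.

arm_command([
  [-0.19,-0.2,-0.05,0,0,0],
  [-0.38,-0.4,-0.1,0,0,0],
  [-0.57,-0.6,-0.15,0,0,0],
  [-0.76,-0.8,-0.2,0,0,0],
  [-0.95,-1,-0.25,0,0,0],
], fingers=-1)

```text
t: 0.72
tool_pos: [0.2823, 0.3398, 0.4547]
orientation: [-0.386, -3.118, 0.001]
force: [2.0, 0.3, 0.4]
opening: 0.0929
gripper_force: 0.0
```

arm_command([
  [-0.19,-0.2,0,0,0,0],
  [-0.38,-0.4,0,0,0,0],
  [-0.57,-0.6,0,0,0,0],
  [-0.76,-0.8,0,0,0,0],
  [-0.95,-1,0,0,0,0],
])

```text
t: 1.35
tool_pos: [0.4177, 0.0993, 0.4546]
orientation: [0.387, 3.118, 0.0]
force: [1.3, 0.4, 0.5]
opening: 0.0935
gripper_force: 0.0
```

arm_command([
  [-0.19,-0.2,0,0,0,-0.023],
  [-0.38,-0.4,0,0,0,-0.046],
  [-0.57,-0.6,0,0,0,-0.07],
  [-0.76,-0.8,0,0,0,-0.093],
  [-0.95,-1,0,0,0,-0.117],
])

```text
t: 1.98
tool_pos: [0.5533, -0.141, 0.4542]
orientation: [0.193, -3.135, -0.001]
force: [0.8, 1.2, 0.7]
opening: 0.0927
gripper_force: 0.0
```

```bash
cat >> h.py <<'E'
def go(grasp,yaw):
    "increments to put grasp point at world xyz, tool y at yaw deg, pointing down"
    s=read_state();R0=R.from_rotvec(s['orientation']);y=np.radians(yaw)
    Y=np.array([np.cos(y),np.sin(y),0]);Z=np.array([0,0,-1.]);X=np.cross(Y,Z)
    R1=R.from_matrix(np.c_[X,Y,Z]);p=np.array(grasp)-.167*Z
    d=R0.inv().apply(p-s['tool_pos'])/.2;r=(R0.inv()*R1).as_rotvec()/np.pi
    y0=R0.as_matrix()[:,1]
    print('t',round(s['t'],2),'grasp',(s['tool_pos']+.167*R0.as_matrix()[:,2]).round(4),'yaw',np.degrees(np.arctan2(y0[1],y0[0])).round(2),'q',np.round(s['q'],2),
     'F',np.round(s['force'],2),'M',np.round(s['wrist_torque'],2),'op',round(s['opening'],4),'gf',round(float(s['gripper_force']),1))
    print('inc',d.round(4),r.round(4))
E
python3 -c "
from h import *
go((.557,-.145,.105),97.1)"
```

```text
t 1.98 grasp [ 0.5532 -0.1409  0.2872] yaw 97.04 q [-0.34  0.04  1.5   0.    1.61 -2.03] F [0.83 1.24 0.69] M [ 0.03 -0.02  0.  ] op 0.0927 gf 0.0
inc [-0.0166 -0.0226  0.9112] [ 0.0001 -0.0002 -0.0003]
```

arm_command([
  [-0.0166,-0.0226,0.2,0,0,0],
  [-0.0166,-0.0226,0.42,0,0,0],
  [-0.0166,-0.0226,0.65,0,0,0],
  [-0.0166,-0.0226,0.82,0,0,0],
  [-0.0166,-0.0226,0.91,0,0,0],
])

```text
t: 2.6
tool_pos: [0.5556, -0.143, 0.27]
orientation: [0.189, -3.132, -0.002]
force: [-0.6, 0.8, 0.5]
opening: 0.0929
gripper_force: 0.0
```

```bash
python3 -c "
from h import *
go((.557,-.145,.105),97.1)
P=[]
for n,x,y in(('top',265,135),('scene',180,200)):
    c=read_camera(n);P.append(cv2.resize(c['image'][y:y+60,x:x+66,::-1],None,fx=6,fy=6,interpolation=cv2.INTER_CUBIC))
cv2.imwrite('pics/g.png',np.hstack(P))
"
```

```text
t 2.6 grasp [ 0.555  -0.1428  0.103 ] yaw 96.92 q [-0.34  0.17  1.7   0.    1.28 -2.03] F [-0.6   0.77  0.5 ] M [-0.    0.02  0.03] op 0.0929 gf 0.0
inc [-0.0057 -0.0108 -0.0102] [ 0.0006 -0.0011 -0.001 ]
```

View pics/g.png

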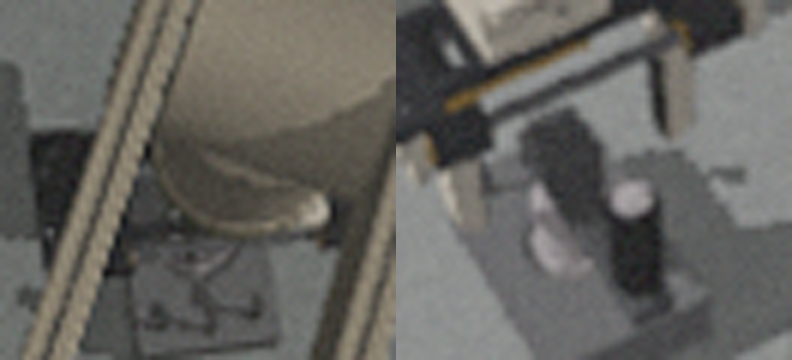

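The fingers straddle the hub, at right panel (560,170), with clear gaps on both sides. I'll close on it.

arm_command([
  [-0.006,-0.01,-0.005,0,0,0],
  [-0.006,-0.01,-0.005,0,0,0],
  [-0.006,-0.01,-0.005,0,0,0],
  [-0.006,-0.01,-0.005,0,0,0],
  [-0.006,-0.01,-0.005,0,0,0],
], fingers=1, force=40)

```text
t: 3.32
tool_pos: [0.558, -0.1451, 0.2739]
orientation: [-0.19, 3.136, -0.0]
force: [0.5, -1.0, -0.6]
opening: 0.0478
gripper_force: 0.0
```

arm_command([
  [0,0,0,0,0,0],
  [0,0,0,0,0,0],
  [0,0,0,0,0,0],
  [0,0,0,0,0,0],
  [0,0,0,0,0,0],
])

```text
t: 3.95
tool_pos: [0.5579, -0.1452, 0.2736]
orientation: [0.19, -3.136, -0.0]
force: [-1.2, -0.3, 0.3]
opening: 0.0257
gripper_force: 40.0
```

```bash
python3 -c "
from h import *
go((.557,-.145,.335),97.1)"
```

```text
t 3.95 grasp [ 0.5579 -0.1452  0.1066] yaw 96.92 q [-0.34  0.17  1.69 -0.    1.28 -2.04] F [-1.23 -0.29  0.3 ] M [0.05 0.01 0.01] op 0.0257 gf 40.0
inc [ 0.0047  0.0015 -1.1418] [ 0.    -0.    -0.001]
```

arm_command([
  [0,0,-0.1,0,0,0],
  [0,0,-0.3,0,0,0],
  [0,0,-0.55,0,0,0],
  [0,0,-0.8,0,0,0],
  [0,0,-1.0,0,0,0],
])

```text
t: 4.58
tool_pos: [0.5576, -0.145, 0.4773]
orientation: [-0.189, 3.134, -0.001]
force: [-0.6, -0.2, -5.1]
opening: 0.0257
gripper_force: 40.0
```

arm_command([
  [0,0,-0.1,0,0,0],
  [0,0,-0.15,0,0,0],
  [0,0,-0.15,0,0,0],
  [0,0,-0.15,0,0,0],
  [0,0,-0.15,0,0,0],
])

```text
t: 5.2
tool_pos: [0.5579, -0.1451, 0.502]
orientation: [0.189, -3.133, -0.002]
force: [-0.4, 0.3, -4.3]
opening: 0.0259
gripper_force: 40.0
```

```bash
python3 -c "
from h import *
go((.5217,.1835,.335),97.1)"
```

```text
t 5.2 grasp [ 0.5575 -0.145   0.335 ] yaw 96.92 q [-0.34  0.05  1.4  -0.    1.7  -2.04] F [-0.39  0.34 -4.3 ] M [ 0.06  0.05 -0.01] op 0.0259 gf 40.0
inc [-0.0183  1.653   0.0022] [ 0.0004 -0.0008 -0.001 ]
```

arm_command([
  [-0.001,0.12,0,0,0,0],
  [-0.004,0.3,0,0,0,0],
  [-0.006,0.5,0,0,0,0],
  [-0.008,0.7,0,0,0,0],
  [-0.01,0.9,0,0,0,0],
])

```text
t: 5.82
tool_pos: [0.5379, 0.035, 0.503]
orientation: [0.189, -3.135, -0.0]
force: [0.4, 0.5, -4.1]
opening: 0.0256
gripper_force: 40.0
```

arm_command([
  [-0.002,0.2,0,0,0,0],
  [-0.004,0.4,0,0,0,0],
  [-0.006,0.6,0,0,0,0],
  [-0.008,0.7,0,0,0,0],
  [-0.008,0.753,0,0,0,0],
])

```text
t: 6.45
tool_pos: [0.5216, 0.1842, 0.5032]
orientation: [0.191, -3.135, 0.001]
force: [1.2, 0.6, -4.3]
opening: 0.0257
gripper_force: 40.0
```

```bash
python3 -c "
from h import *
go((.5217,.1835,.305),97.1)
P=[]
for n,x,y in(('top',160,140),('scene',270,115)):
    c=read_camera(n);P.append(cv2.resize(c['image'][y:y+66,x:x+66,::-1],None,fx=6,fy=6,interpolation=cv2.INTER_CUBIC))
cv2.imwrite('pics/p.png',np.hstack(P))
"
```

```text
t 6.45 grasp [0.5215 0.1841 0.3362] yaw 96.98 q [ 0.25 -0.02  1.46 -0.    1.7  -1.45] F [ 1.22  0.61 -4.3 ] M [0.03 0.02 0.02] op 0.0257 gf 40.0
inc [-0.0002 -0.0035  0.1561] [-0.0001 -0.0003 -0.0007]
```

View pics/p.png

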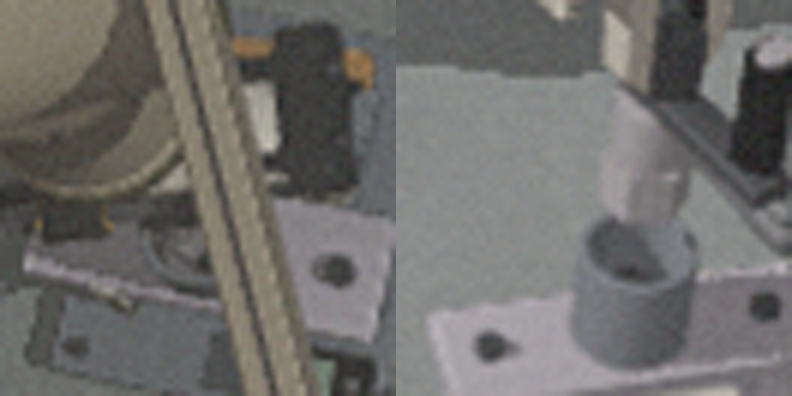

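```bash
python3 -c "
from h import *
s=np.load('scene0.npy',allow_pickle=True).item();t=np.load('top0.npy',allow_pickle=True).item()
print(proj(s,(.5208,.184,.2376)),proj(s,(.5217,.1835,.206)))
print(proj(s,(.5217,.1935,.206)),proj(s,(.5317,.1835,.206)))
for n,c,pts in(('pics/scene0.png',s,None),('pics/top0.png',t,None)):
    im=cv2.imread(n);u,v=[int(x) for x in proj(c,(.5217,.1835,.19))]
    g=cv2.GaussianBlur(cv2.cvtColor(im,cv2.COLOR_BGR2GRAY),(3,3),0)
    for r in range(v-6,v+18,3) if n[5]=='s' else range(v-8,v+10,2): print(r,u-16,g[r,u-16:u+17].tolist())
"
```

```text
(np.float64(311.22562660964854), np.float64(147.46839817009908)) (np.float64(310.18247292543333), np.float64(155.9083545933609))
(np.float64(313.24975428336427), np.float64(154.93833769707564)) (np.float64(311.8868121402291), np.float64(158.14733621558588))
153 293 [138, 137, 137, 139, 138, 138, 139, 137, 127, 109, 91, 82, 82, 85, 87, 87, 88, 93, 101, 107, 112, 116, 120, 125, 128, 130, 133, 137, 138, 138, 138, 137, 136]
156 293 [138, 138, 138, 138, 138, 138, 137, 131, 115, 95, 82, 81, 84, 85, 86, 87, 87, 85, 88, 99, 112, 119, 120, 121, 123, 123, 124, 129, 135, 137, 137, 137, 137]
159 293 [136, 136, 137, 137, 136, 134, 130, 125, 123, 119, 109, 98, 89, 82, 76, 72, 72, 78, 82, 83, 89, 103, 116, 123, 123, 117, 114, 123, 137, 144, 143, 142, 144]
162 293 [136, 137, 137, 137, 137, 136, 130, 123, 121, 121, 121, 121, 120, 118, 114, 108, 103, 99, 97, 99, 103, 105, 105, 101, 93, 87, 95, 113, 121, 119, 118, 116, 113]
165 293 [158, 157, 158, 160, 160, 155, 140, 124, 119, 119, 118, 117, 117, 115, 111, 108, 104, 100, 95, 92, 90, 89, 86, 83, 79, 84, 98, 111, 115, 115, 115, 115, 115]
168 293 [161, 16
[... 1158 characters left out ...]
75, 67, 69, 69, 67, 66, 64, 63, 66, 77, 90, 98, 97, 96, 111, 133, 138, 135, 134, 134, 134]
180 177 [99, 97, 97, 98, 99, 99, 102, 101, 87, 79, 89, 90, 73, 65, 66, 67, 67, 66, 67, 66, 65, 74, 89, 101, 101, 95, 104, 125, 136, 135, 135, 135, 136]
182 177 [99, 99, 100, 100, 99, 98, 96, 98, 93, 85, 88, 95, 87, 72, 65, 63, 64, 65, 65, 65, 66, 77, 94, 100, 95, 94, 108, 129, 138, 137, 135, 135, 136]
184 177 [96, 97, 98, 98, 98, 99, 97, 94, 95, 98, 98, 100, 101, 96, 88, 77, 69, 65, 68, 78, 90, 98, 97, 92, 91, 99, 117, 132, 137, 136, 135, 136, 137]
186 177 [119, 119, 115, 108, 104, 103, 100, 99, 96, 91, 88, 89, 92, 94, 97, 97, 96, 96, 95, 94, 90, 87, 89, 99, 112, 127, 136, 137, 137, 136, 136, 137, 138]
```

```bash
python3 -c "
from h import *
s=np.load('scene0.npy',allow_pickle=True).item();t=np.load('top0.npy',allow_pickle=True).item()
g=cv2.imread('pics/top0.png',0);G=cv2.resize(g[170:192,183:206],None,fx=8,fy=8,interpolation=cv2.INTER_CUBIC)
m=(G<76).astype('uint8');n,l,st,ce=cv2.connectedComponentsWithStats(m)
for i in range(1,n):
  if st[i,4]>300:
    u,v=183+(ce[i][0]+.5)/8-.5,170+(ce[i][1]+.5)/8-.5;print(u,v,st[i].tolist(),onz(t,u,v,.182),onz(t,u,v,.186))
for z in(.165,.18,.195): print(z,proj(s,(.5217,.1835,z)))
"
```

```text
190.8647184743124 173.78090944473274 [22, 0, 106, 103, 1927] [0.53849201 0.19251461 0.182     ] [0.5377953  0.19198329 0.186     ]
193.54439228229467 179.6734420140322 [49, 40, 79, 83, 4846] [0.52031668 0.18421905 0.182     ] [0.51967215 0.18371155 0.186     ]
191.55802117263843 187.76180781758958 [39, 135, 68, 21, 614] [0.49566035 0.190032   0.182     ] [0.49508661 0.18950781 0.186     ]
0.165 (np.float64(308.87556286755336), np.float64(166.12472859698707))
0.18 (np.float64(309.3477881197794), np.float64(162.43951038138874))
0.195 (np.float64(309.8268077479007), np.float64(158.69404660647575))
```

arm_command([
  [0,-0.002,0.04,0,0,0],
  [0,-0.002,0.09,0,0,0],
  [0,-0.002,0.14,0,0,0],
  [0,-0.002,0.18,0,0,0],
  [0,-0.002,0.21,0,0,0],
])

```text
t: 7.18
tool_pos: [0.5217, 0.1829, 0.4609]
orientation: [0.189, -3.135, 0.0]
force: [-0.4, 0.2, -4.0]
opening: 0.0256
gripper_force: 40.0
```

```bash
python3 -c "
from h import *
go((.5215,.1835,.277),97.1)"
```

```text
t 7.17 grasp [0.5216 0.1829 0.2939] yaw 96.91 q [ 0.24 -0.01  1.54 -0.    1.62 -1.45] F [-0.38  0.22 -4.05] M [ 0.07  0.04 -0.02] op 0.0256 gf 40.0
inc [0.0007 0.003  0.0847] [-0.     -0.0002 -0.0011]
```

arm_command([
  [0,0,0.01,0,0,0],
  [0,0,0.02,0,0,0],
  [0,0,0.03,0,0,0],
  [0,0,0.04,0,0,0],
  [0,0,0.045,0,0,0],
])

```text
t: 7.8
tool_pos: [0.5218, 0.1831, 0.4526]
orientation: [0.19, -3.136, 0.0]
force: [0.0, -0.1, -4.2]
opening: 0.0258
gripper_force: 40.0
```

arm_command([
  [0,0,0.003,0,0,0],
  [0,0,0.006,0,0,0],
  [0,0,0.009,0,0,0],
  [0,0,0.012,0,0,0],
  [0,0,0.015,0,0,0],
])

```text
t: 8.43
tool_pos: [0.5218, 0.1831, 0.4497]
orientation: [-0.19, 3.136, 0.0]
force: [-0.7, 0.2, -5.3]
opening: 0.0255
gripper_force: 40.0
```

arm_command([
  [0,0,0.003,0,0,0],
  [0,0,0.006,0,0,0],
  [0,0,0.009,0,0,0],
  [0,0,0.012,0,0,0],
  [0,0,0.015,0,0,0],
])

```text
t: 9.05
tool_pos: [0.5218, 0.1831, 0.4467]
orientation: [0.19, -3.136, -0.0]
force: [0.5, -0.9, -4.3]
opening: 0.0256
gripper_force: 40.0
```

arm_command([
  [0,0,0.002,0,0,0],
  [0,0,0.004,0,0,0],
  [0,0,0.006,0,0,0],
  [0,0,0.008,0,0,0],
  [0,0,0.01,0,0,0],
])

```text
t: 9.68
tool_pos: [0.5218, 0.1832, 0.4449]
orientation: [-0.19, 3.135, 0.001]
force: [0.0, 1.4, -2.8]
opening: 0.0257
gripper_force: 40.0
```

arm_command([
  [0,0,0.001,0,0,0],
  [0,0,0.002,0,0,0],
  [0,0,0.003,0,0,0],
  [0,0,0.004,0,0,0],
  [0,0,0.005,0,0,0],
])

```text
t: 10.3
tool_pos: [0.5218, 0.1832, 0.4442]
orientation: [-0.19, 3.135, 0.001]
force: [-0.5, 2.2, 1.4]
opening: 0.026
gripper_force: 40.0
```

arm_command([
  [0,0,0.001,0,0,0],
  [0,0,0.002,0,0,0],
  [0,0,0.003,0,0,0],
  [0,0,0.004,0,0,0],
  [0,0,0.005,0,0,0],
])

```text
t: 10.92
tool_pos: [0.5219, 0.1833, 0.4436]
orientation: [-0.19, 3.134, 0.001]
force: [-1.3, 4.6, 7.0]
opening: 0.0257
gripper_force: 40.0
```

arm_command([
  [0,0.004,-0.001,0,0,0.012],
  [0,0.004,-0.001,0,0,0.024],
  [0,0.004,-0.001,0,0,0.036],
  [0,0.004,-0.001,0,0,0.048],
  [0,0.004,-0.001,0,0,0.06],
])

```text
t: 11.55
tool_pos: [0.5217, 0.184, 0.4423]
orientation: [-0.108, -3.139, -0.0]
force: [2.0, 4.0, -2.7]
opening: 0.026
gripper_force: 40.0
```

```bash
python3 -c "
from h import *
go((.5215,.1835,.277),97.1)"
```

```text
t 11.55 grasp [0.5217 0.1841 0.2753] yaw 86.06 q [ 0.25 -0.01  1.57  0.    1.59 -1.26] F [ 1.96  4.01 -2.72] M [ 1.26 -0.44  0.03] op 0.026 gf 40.0
inc [ 0.0009 -0.0027 -0.0087] [ 0.0001 -0.0001 -0.0613]
```

arm_command([
  [0,0.004,0.002,0,0,0],
  [0,0.004,0.004,0,0,0],
  [0,0.004,0.006,0,0,0],
  [0,0.004,0.008,0,0,0],
  [0,0.004,0.01,0,0,0],
])

```text
t: 12.18
tool_pos: [0.5217, 0.1845, 0.4408]
orientation: [-0.106, -3.14, 0.001]
force: [2.2, 0.9, -2.8]
opening: 0.0258
gripper_force: 40.0
```

```bash
python3 -c "
from h import *
go((.5215,.1835,.277),97.1)"
```

```text
t 12.18 grasp [0.5217 0.1844 0.2738] yaw 86.12 q [ 0.25 -0.01  1.57 -0.    1.58 -1.26] F [ 2.21  0.92 -2.82] M [ 0.31 -0.5   0.02] op 0.0258 gf 40.0
inc [ 0.0007 -0.0051 -0.0161] [-0.0001 -0.0001 -0.061 ]
```

arm_command([
  [-0.002,0.001,0.008,0,0,0],
  [-0.002,0.001,0.016,0,0,0],
  [-0.002,0.001,0.024,0,0,0],
  [-0.002,0.001,0.032,0,0,0],
  [-0.002,0.001,0.04,0,0,0],
])

```text
t: 12.8
tool_pos: [0.5221, 0.1848, 0.4326]
orientation: [-0.106, -3.139, 0.0]
force: [-0.3, 0.3, -5.0]
opening: 0.0258
gripper_force: 40.0
```

arm_command([
  [0,0,0.006,0,0,0],
  [0,0,0.012,0,0,0],
  [0,0,0.018,0,0,0],
  [0,0,0.024,0,0,0],
  [0,0,0.03,0,0,0],
])

```text
t: 13.42
tool_pos: [0.5221, 0.1848, 0.4269]
orientation: [-0.106, -3.14, 0.0]
force: [1.2, -0.9, -4.7]
opening: 0.0256
gripper_force: 40.0
```

```bash
python3 -c "
from h import *
go((.5215,.1835,.2566),97.1)"
```

```text
t 13.43 grasp [0.5221 0.1848 0.2599] yaw 86.12 q [ 0.25 -0.    1.59 -0.    1.56 -1.26] F [ 1.16 -0.89 -4.73] M [ 0.08  0.05 -0.03] op 0.0256 gf 40.0
inc [ 0.0028 -0.0068  0.0163] [-0.    -0.    -0.061]
```

arm_command([
  [0,0,0.003,0,0,0],
  [0,0,0.006,0,0,0],
  [0,0,0.009,0,0,0],
  [0,0,0.012,0,0,0],
  [0,0,0.014,0,0,0],
])

```text
t: 14.05
tool_pos: [0.5221, 0.1848, 0.4241]
orientation: [-0.106, -3.14, 0.0]
force: [0.4, 0.1, -4.7]
opening: 0.0257
gripper_force: 40.0
```

arm_command([
  [0,0,0.001,0,0,0],
  [0,0,0.002,0,0,0],
  [0,0,0.003,0,0,0],
  [0,0,0.004,0,0,0],
  [0,0,0.005,0,0,0],
])

```text
t: 14.68
tool_pos: [0.5222, 0.1848, 0.4236]
orientation: [0.106, 3.139, 0.0]
force: [-1.9, 0.3, 0.7]
opening: 0.0257
gripper_force: 40.0
```

arm_command([
  [0,0,0.001,0,0,0],
  [0,0,0.002,0,0,0],
  [0,0,0.003,0,0,0],
  [0,0,0.003,0,0,0],
  [0,0,0.003,0,0,0],
])

```text
t: 15.3
tool_pos: [0.5222, 0.1848, 0.4236]
orientation: [0.106, 3.139, 0.0]
force: [-4.0, -1.8, 5.9]
opening: 0.0255
gripper_force: 40.0
```

arm_command([
  [0,0,-0.003,0,0,0],
  [0,0,-0.003,0,0,0],
  [0,0,-0.003,0,0,0],
  [0,0,-0.003,0,0,0],
  [0,0,-0.003,0,0,0],
], fingers=-1)

```text
t: 15.92
tool_pos: [0.5222, 0.1848, 0.423]
orientation: [-0.106, -3.14, 0.0]
force: [0.4, 1.1, -0.7]
opening: 0.0712
gripper_force: 0.0
```

```bash
python3 -c "
from h import *
go((.5215,.1835,.2566),97.1)"
```

```text
t 15.93 grasp [0.5221 0.1848 0.256 ] yaw 86.12 q [ 0.25 -0.    1.59 -0.    1.55 -1.26] F [ 0.38  1.11 -0.69] M [0.05 0.04 0.01] op 0.0712 gf 0.0
inc [ 0.0028 -0.0069 -0.0028] [-0.    -0.    -0.061]
```

Home: 10 N more gave no further travel, at the expected height. Next I'll slide along the arm to the handle.

arm_command([
  [0,0,-0.03,0,0,0],
  [-0.05,0,-0.075,0,0,0],
  [-0.17,0,-0.075,0,0,0],
  [-0.28,0,-0.075,0,0,0],
  [-0.347,0,-0.075,0,0,0],
])

```text
t: 16.55
tool_pos: [0.5922, 0.18, 0.4384]
orientation: [0.107, 3.14, 0.0]
force: [0.2, -0.4, -0.6]
opening: 0.0931
gripper_force: 0.0
```

```bash
python3 -c "
from h import *
go((.5913,.180,.271),86.1)
P=[]
for n,x,y in(('top',160,130),('scene',270,115)):
    c=read_camera(n);P.append(cv2.resize(c['image'][y:y+66,x:x+66,::-1],None,fx=6,fy=6,interpolation=cv2.INTER_CUBIC))
cv2.imwrite('pics/k.png',np.hstack(P))
"
```

```text
t 16.55 grasp [0.5923 0.18   0.2714] yaw 86.11 q [ 0.21  0.17  1.38 -0.    1.59 -1.29] F [ 0.19 -0.37 -0.57] M [ 0.01 -0.    0.03] op 0.0931 gf 0.0
inc [ 0.0045 -0.0004  0.0021] [0.     0.0001 0.    ]
```

View pics/k.png

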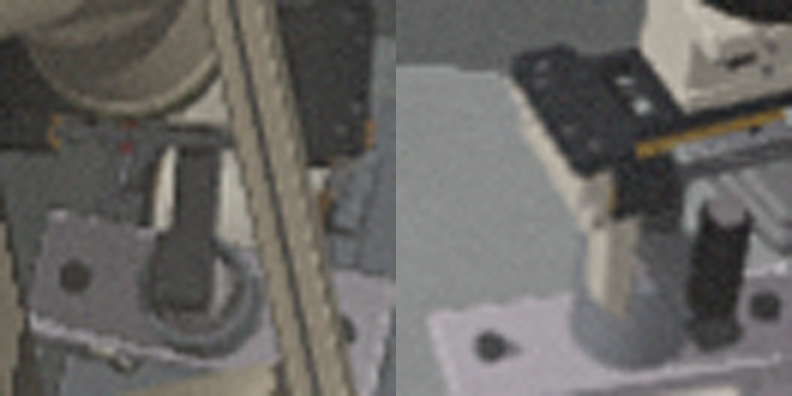

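The crank stands in the tube with its arm toward +x. The handle, at right panel (720,255), is between the fingers. I'll close on it.

arm_command([
  [0.004,0,0,0,0,0],
  [0.004,0,0,0,0,0],
  [0.004,0,0,0,0,0],
  [0.004,0,0,0,0,0],
  [0.004,0,0,0,0,0],
], fingers=1, force=20)

```text
t: 17.27
tool_pos: [0.5905, 0.1802, 0.4382]
orientation: [0.106, 3.14, 0.0]
force: [0.6, -0.7, -0.6]
opening: 0.0477
gripper_force: 0.0
```

arm_command([
  [0,0,0,0,0,0],
  [0,0,0,0,0,0],
  [0,0,0,0,0,0],
  [0,0,0,0,0,0],
  [0,0,0,0,0,0],
])

```text
t: 17.9
tool_pos: [0.5906, 0.1802, 0.4381]
orientation: [0.106, 3.14, 0.0]
force: [0.2, 0.8, -0.1]
opening: 0.0236
gripper_force: 20.0
```

```bash
cat >> h.py <<'E'
AX=np.array([.5215,.1848])
def arc(cmd,deg,n=5,r=.070,th=None,ax=None):
    "rows (tool units) for clockwise winding by deg from commanded grasp xy cmd"
    ax=AX if ax is None else np.array(ax)
    s=read_state();M=R.from_rotvec(s['orientation']).as_matrix()
    d=np.array(cmd)-ax
    a0=np.arctan2(d[1],d[0]) if th is None else np.radians(th);a=a0-np.radians(np.linspace(deg/n,deg,n))
    for q in a:
        v=np.r_[ax+r*np.array([np.cos(q),np.sin(q)])-cmd,0]
        print((M.T@v/.2).round(4)[:2])
    p=s['tool_pos'][:2]-ax;print('meas ang',np.degrees(np.arctan2(p[1],p[0])).round(2),'r',np.hypot(*p).round(4),'end',(cmd+v[:2]).round(4))
    e=p/np.hypot(*p);tg=np.array([e[1],-e[0]]);f=s['force'][:2]
    print('F radial',(f@e).round(2),'F tang (cw)',(f@tg).round(2),'Fz',s['force'][2].round(2))
E
python3 -c "
from h import *
go((.5913,.180,.271),86.1)
s=read_state();arc(s['tool_pos'][:2],40)"
```

```text
t 17.9 grasp [0.5906 0.1802 0.2711] yaw 86.12 q [ 0.21  0.17  1.39  0.    1.59 -1.29] F [ 0.17  0.78 -0.12] M [0.1  0.02 0.04] op 0.0236 gf 20.0
inc [-0.0035 -0.0006  0.0006] [0.     0.     0.0001]
[-0.0003 -0.0487]
[ 0.0098 -0.0965]
[ 0.0264 -0.1424]
[ 0.0493 -0.1855]
[ 0.078 -0.225]
meas ang -3.83 r 0.0693 end [0.572  0.1363]
F radial 0.12 F tang (cw) -0.79 Fz -0.12
```

arm_command([
  [0,-0.0487,0,0,0,0],
  [0.01,-0.0965,0,0,0,0],
  [0.0264,-0.1424,0,0,0,0],
  [0.0493,-0.1855,0,0,0,0],
  [0.078,-0.225,0,0,0,0],
])

```text
t: 18.52
tool_pos: [0.5719, 0.1363, 0.4384]
orientation: [0.106, 3.139, 0.004]
force: [0.8, 6.4, -1.4]
opening: 0.0237
gripper_force: 20.0
```

```bash
python3 -c "
from h import *
c=np.array([.572,.1363])
go((.5913,.180,.271),86.1)
for i in range(4):
  arc(c,45); a=np.arctan2(*(c-AX)[::-1])-np.radians(45); c=AX+.07*np.array([np.cos(a),np.sin(a)])
"
```

```text
t 18.52 grasp [0.572  0.1367 0.2714] yaw 86.14 q [ 0.15  0.09  1.48  0.    1.58 -1.36] F [ 0.85  6.37 -1.43] M [ 1.67 -0.47 -0.05] op 0.0237 gf 20.0
inc [-0.0823  0.2246  0.0024] [0.0007 0.0003 0.0002]
[ 0.0386 -0.0391]
[ 0.0827 -0.0718]
[ 0.1314 -0.0972]
[ 0.1835 -0.1146]
[ 0.2376 -0.1237]
meas ang -43.93 r 0.0699 end [0.5229 0.1148]
F radial -3.81 F tang (cw) -5.18 Fz -1.43
[ 0.0549 -0.0005]
[0.1092 0.0076]
[0.1616 0.0241]
[0.2108 0.0486]
[0.2555 0.0805]
meas ang -43.93 r 0.0699 end [0.473  0.1343]
F radial -3.81 F tang (cw) -5.18 Fz -1.43
[0.0392 0.0385]
[0.0719 0.0826]
[0.0972 0.1313]
[0.1147 0.1834]
[0.1238 0.2376]
meas ang -43.93 r 0.0699 end [0.4515 0.1834]
F radial -3.81 F tang (cw) -5.18 Fz -1.43
[0.0005 0.0549]
[-0.0076  0.1092]
[-0.0241  0.1616]
[-0.0486  0.2108]
[-0.0805  0.2555]
meas ang -43.93 r 0.0699 end [0.471  0.2333]
F radial -3.81 F tang (cw) -5.18 Fz -1.43
```

arm_command([
  [0.0386,-0.0391,0,0,0,0],
  [0.0827,-0.0718,0,0,0,0],
  [0.1314,-0.0972,0,0,0,0],
  [0.1835,-0.1146,0,0,0,0],
  [0.2376,-0.1237,0,0,0,0],
])

```text
t: 19.15
tool_pos: [0.5231, 0.1144, 0.439]
orientation: [0.107, 3.136, 0.002]
force: [4.3, 2.6, -0.2]
opening: 0.0241
gripper_force: 20.0
```

arm_command([
  [0.0549,0,0,0,0,0],
  [0.1092,0.0076,0,0,0,0],
  [0.1616,0.0241,0,0,0,0],
  [0.2108,0.0486,0,0,0,0],
  [0.2555,0.0805,0,0,0,0],
])

```text
t: 19.77
tool_pos: [0.4729, 0.1322, 0.4393]
orientation: [0.11, 3.137, -0.007]
force: [-1.0, -10.8, 5.8]
opening: 0.0234
gripper_force: 20.0
```

arm_command([
  [0.0392,0.0385,0,0,0,0],
  [0.0719,0.0826,0,0,0,0],
  [0.0972,0.1313,0,0,0,0],
  [0.1147,0.1834,0,0,0,0],
  [0.1238,0.2376,0,0,0,0],
])

```text
t: 20.4
tool_pos: [0.4502, 0.1821, 0.4396]
orientation: [-0.108, -3.137, 0.005]
force: [-14.3, -6.7, 14.8]
opening: 0.0238
gripper_force: 20.1
```

```bash
python3 -c "
from h import *
c=np.array([.4515,.1834])
go((.5913,.180,.271),86.1)
for i in range(5):
  arc(c,30); a=np.arctan2(*(c-AX)[::-1])-np.radians(30); c=AX+.07*np.array([np.cos(a),np.sin(a)])
"
```

```text
t 20.4 grasp [0.4497 0.1816 0.2726] yaw 86.06 q [ 0.28 -0.19  1.74 -0.    1.6  -1.22] F [-14.29  -6.67  14.78] M [-1.63  2.68 -0.01] op 0.0238 gf 20.1
inc [-0.7047  0.0378  0.0058] [-0.0011 -0.0009 -0.0002]
[0.0013 0.0366]
[-0.0012  0.0732]
[-0.0075  0.1093]
[-0.0176  0.1445]
[-0.0312  0.1785]
meas ang -177.87 r 0.0714 end [0.4602 0.2186]
F radial 14.52 F tang (cw) -6.13 Fz 14.78
[-0.0171  0.0324]
[-0.0376  0.0628]
[-0.0611  0.0909]
[-0.0874  0.1164]
[-0.1162  0.139 ]
meas ang -177.87 r 0.0714 end [0.4853 0.2447]
F radial 14.52 F tang (cw) -6.13 Fz 14.78
[-0.031   0.0195]
[-0.0639  0.0356]
[-0.0983  0.0482]
[-0.1339  0.0571]
[-0.1701  0.0622]
meas ang -177.87 r 0.0714 end [0.5201 0.2548]
F radial 14.52 F tang (cw) -6.13 Fz 14.78
[-0.0366  0.0013]
[-0.0732 -0.0012]
[-0.1092 -0.0075]
[-0.1445 -0.0175]
[-0.1785 -0.0312]
meas ang -177.87 r 0.0714 end [0.5553 0.2461]
F radial 14.52 F tang (cw) -6.13 Fz 14.78
[-0.0324 -0.0171]
[-0.0628 -0.0376]
[-0.0909 -0.0611]
[-0.1164 -0.0874]
[-0.139  -0.1162]
meas ang -177.87 r 0.0714 end [0.5814 0.221 ]
F radial 14.52 F tang (cw) -6.13 Fz 14.78
```

arm_command([
  [0.006,0,0,0,0,0],
  [0.011,0,0,0,0,0],
  [0.011,0,0,0,0,0],
  [0.011,0,0,0,0,0],
  [0.011,0,0,0,0,0],
])

```text
t: 21.02
tool_pos: [0.4489, 0.1827, 0.4393]
orientation: [-0.107, -3.14, 0.002]
force: [-5.8, -1.9, 8.2]
opening: 0.0237
gripper_force: 20.0
```

```bash
sed -i 's/^AX=.*/AX=np.array([.5193,.1842])/' h.py; python3 -c "
from h import *
c=np.array([.4493,.1833])
go((.5913,.180,.271),86.1)
for i in range(2):
  arc(c,25); a=np.arctan2(*(c-AX)[::-1])-np.radians(25); c=AX+.07*np.array([np.cos(a),np.sin(a)])
"
```

```text
t 21.02 grasp [0.4489 0.1825 0.2723] yaw 86.09 q [ 0.28 -0.2   1.75 -0.    1.59 -1.22] F [-5.84 -1.89  8.24] M [-0.74  1.16 -0.05] op 0.0237 gf 20.0
inc [-0.7114  0.0353  0.0064] [-0.0004 -0.     -0.0001]
[0.0011 0.0305]
[-0.0004  0.061 ]
[-0.0046  0.0913]
[-0.0114  0.121 ]
[-0.0207  0.1501]
meas ang -178.76 r 0.0704 end [0.4555 0.213 ]
F radial 5.88 F tang (cw) -1.76 Fz 8.24
[-0.0119  0.0281]
[-0.0261  0.0551]
[-0.0427  0.0808]
[-0.0614  0.1049]
[-0.0822  0.1273]
meas ang -178.76 r 0.0704 end [0.4736 0.2372]
F radial 5.88 F tang (cw) -1.76 Fz 8.24
```

arm_command([
  [0.005,0.0305,-0.004,0,0,0],
  [0.0036,0.061,-0.004,0,0,0],
  [-0.0006,0.0913,-0.004,0,0,0],
  [-0.0074,0.121,-0.004,0,0,0],
  [-0.0167,0.1501,-0.004,0,0,0],
])

```text
t: 21.65
tool_pos: [0.4543, 0.2123, 0.4394]
orientation: [-0.108, -3.139, 0.003]
force: [-5.6, -4.2, 5.1]
opening: 0.0239
gripper_force: 20.0
```

```bash
sed -i 's/^AX=.*/AX=np.array([.5185,.1842])/' h.py; python3 -c "
from h import *
c=np.array([.4547,.213])
go((.5913,.180,.271),86.1)
for i in range(2):
  arc(c,20); a=np.arctan2(*(c-AX)[::-1])-np.radians(20); c=AX+.07*np.array([np.cos(a),np.sin(a)])
"
```

```text
t 21.65 grasp [0.4541 0.2119 0.2724] yaw 86.07 q [ 0.34 -0.15  1.7  -0.    1.59 -1.17] F [-5.56 -4.17  5.11] M [-1.02  1.04 -0.04] op 0.0239 gf 20.0
inc [-0.6945 -0.1143  0.0063] [-0.0007 -0.0004 -0.0001]
[-0.0093  0.0226]
[-0.0201  0.0445]
[-0.0325  0.0656]
[-0.0463  0.0857]
[-0.0614  0.1049]
meas ang 156.36 r 0.0701 end [0.4684 0.2331]
F radial 3.42 F tang (cw) -6.05 Fz 5.11
[-0.0165  0.018 ]
[-0.0341  0.0349]
[-0.053   0.0505]
[-0.0728  0.0647]
[-0.0936  0.0775]
meas ang 156.36 r 0.0701 end [0.4881 0.2473]
F radial 3.42 F tang (cw) -6.05 Fz 5.11
```

```bash
python3 -c "
from h import *
P=[]
a=cv2.imread('pics/scene0.png')
c=read_camera('scene');np.save('scene1.npy',c,allow_pickle=True);b=c['image'][:,:,::-1]
z=lambda im:cv2.convertScaleAbs(cv2.resize(im[165:245,268:348],None,fx=5,fy=5,interpolation=cv2.INTER_CUBIC),alpha=1.5)
top=np.hstack([z(a),z(b)])
cv2.imwrite('pics/head.png',top)
"
```

```text
(no output)
```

View pics/head.png

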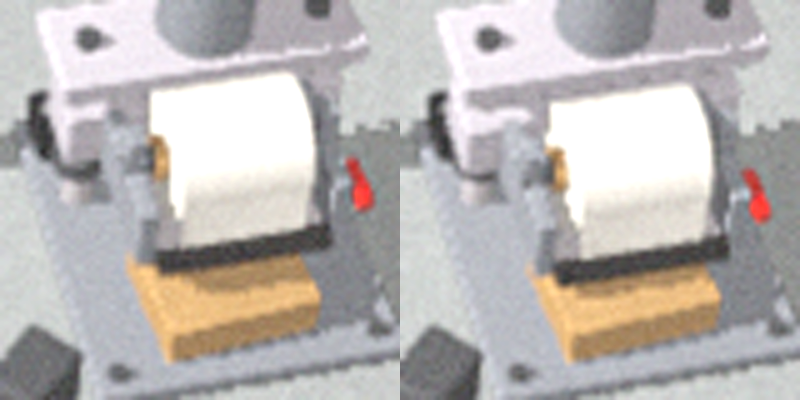

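```bash
python3 -c "
from h import *
s=np.load('scene1.npy',allow_pickle=True).item()
a=cv2.imread('pics/scene0.png',0);b=cv2.cvtColor(s['image'],cv2.COLOR_RGB2GRAY)
for z in(.15,.12,.09,.06,.03,0): print(z,[x.round(1) for x in proj(s,(.5217-.07*np.sin(np.radians(12.6)),.1842-.07*np.cos(np.radians(12.6)),z))])
for r in range(174,208): print(r,a[r,274:292].tolist(),b[r,274:292].tolist())
"
```

```text
0.15 [np.float64(285.5), np.float64(173.0)]
0.12 [np.float64(284.9), np.float64(180.1)]
0.09 [np.float64(284.4), np.float64(187.0)]
0.06 [np.float64(283.9), np.float64(193.6)]
0.03 [np.float64(283.4), np.float64(200.0)]
0 [np.float64(282.9), np.float64(206.3)]
174 [137, 136, 148, 169, 171, 164, 162, 162, 162, 135, 96, 72, 75, 100, 124, 135, 154, 163] [135, 138, 145, 169, 171, 165, 164, 166, 165, 134, 92, 75, 74, 103, 128, 137, 152, 164]
175 [136, 135, 142, 157, 170, 170, 162, 163, 162, 156, 136, 120, 129, 156, 162, 165, 163, 162] [141, 138, 145, 161, 171, 171, 164, 164, 167, 160, 134, 123, 128, 153, 165, 165, 162, 164]
176 [137, 138, 141, 150, 175, 172, 162, 163, 163, 165, 162, 165, 164, 165, 166, 161, 161, 162] [139, 140, 140, 157, 174, 176, 163, 161, 160, 167, 167, 165, 166, 168, 164, 166, 164, 164]
177 [132, 138, 142, 148, 167, 170, 162, 159, 162, 164, 158, 160, 160, 161, 160, 160, 159, 159] [138, 138, 142, 148, 167, 174, 165, 166, 164, 165, 164, 165, 163, 164, 165, 163, 163, 158]
178 [138, 138, 140, 143, 159, 172, 168, 162, 159, 161, 158, 161, 160, 161, 159, 163, 157, 159] [138, 
[... 4586 characters left out ...]
44, 146, 134, 122, 107, 100, 93, 88, 87, 90, 107, 124] [134, 136, 135, 129, 125, 124, 144, 144, 135, 120, 109, 103, 93, 96, 89, 108, 124, 124]
205 [135, 137, 135, 122, 124, 124, 128, 137, 128, 121, 106, 104, 102, 105, 100, 102, 115, 120] [140, 140, 132, 127, 122, 127, 130, 141, 131, 122, 109, 106, 106, 103, 104, 108, 120, 121]
206 [136, 138, 132, 125, 126, 121, 122, 123, 129, 121, 119, 119, 127, 126, 126, 124, 128, 118] [140, 137, 131, 129, 129, 128, 124, 129, 125, 122, 117, 125, 128, 127, 125, 126, 126, 123]
207 [145, 131, 133, 130, 124, 125, 124, 125, 127, 122, 124, 123, 126, 124, 124, 125, 127, 127] [143, 133, 133, 133, 125, 129, 127, 127, 124, 126, 129, 130, 125, 129, 126, 130, 124, 121]
```

```bash
python3 -c "
from h import *
M=R.from_rotvec(read_state()['orientation']).as_matrix()
f=lambda a:np.array([np.cos(np.radians(a)),np.sin(np.radians(a)),0])*.07
for i in range(26):
  a=155.7-8*i; print(i,round(a-8,1),*[(M.T@(f(a-8*k/2)-f(a))/.2)[:2].round(4) for k in (1,2)])
"
```

```text
0 147.7 [-0.0093  0.0226] [-0.0202  0.0445]
1 139.7 [-0.0124  0.0211] [-0.0262  0.0412]
2 131.7 [-0.0152  0.0191] [-0.0316  0.0372]
3 123.7 [-0.0177  0.0169] [-0.0365  0.0324]
4 115.7 [-0.0199  0.0142] [-0.0407  0.027 ]
5 107.7 [-0.0216  0.0113] [-0.044   0.0211]
6 99.7 [-0.023   0.0082] [-0.0465  0.0148]
7 91.7 [-0.0239  0.0049] [-0.0481  0.0082]
8 83.7 [-0.0244  0.0015] [-0.0488  0.0014]
9 75.7 [-0.0244 -0.0019] [-0.0485 -0.0054]
10 67.7 [-0.0239 -0.0052] [-0.0473 -0.0121]
11 59.7 [-0.0229 -0.0085] [-0.0452 -0.0186]
12 51.7 [-0.0215 -0.0116] [-0.0421 -0.0247]
13 43.7 [-0.0197 -0.0145] [-0.0383 -0.0303]
14 35.7 [-0.0175 -0.0171] [-0.0337 -0.0354]
15 27.7 [-0.0149 -0.0194] [-0.0284 -0.0397]
16 19.7 [-0.0121 -0.0212] [-0.0226 -0.0433]
17 11.7 [-0.009  -0.0227] [-0.0164 -0.046 ]
18 3.7 [-0.0058 -0.0237] [-0.0098 -0.0478]
19 -4.3 [-0.0024 -0.0243] [-0.0031 -0.0487]
20 -12.3 [ 0.001  -0.0244] [ 0.0037 -0.0487]
21 -20.3 [ 0.0044 -0.024 ] [ 0.0105 -0.0477]
22 -28.3 [ 0.0077 -0.0232] [ 0.017  -0.0458]
23 -36.3 [ 0.0109 -0.0219] [ 0.0232 -0.043 ]
24 -44.3 [ 0.0138 -0.0202] [ 0.029  -0.0393]
25 -52.3 [ 0.0165 -0.018 ] [ 0.0342 -0.0349]
```

arm_command([
  [-0.0035,0.009,0,0,0,0],
  [-0.008,0.018,0,0,0,0],
  [-0.0125,0.027,0,0,0,0],
  [-0.017,0.0365,0,0,0,0],
  [-0.022,0.0455,0,0,0,0],
], force=12)

```text
t: 22.32
tool_pos: [0.4592, 0.2212, 0.4394]
orientation: [-0.107, -3.138, 0.002]
force: [-6.4, -1.9, 6.3]
opening: 0.0238
gripper_force: 12.0
```

arm_command([
  [-0.003,0.008,0,0,0,0],
  [-0.008,0.016,0,0,0,0],
  [-0.013,0.024,0,0,0,0],
  [-0.018,0.032,0,0,0,0],
  [-0.0244,0.0402,0,0,0,0],
])

```text
t: 22.95
tool_pos: [0.4646, 0.229, 0.4394]
orientation: [-0.107, -3.138, 0.002]
force: [-6.4, -1.8, 5.9]
opening: 0.024
gripper_force: 12.0
```

arm_command([
  [-0.006,0.008,0,0,0,0],
  [-0.012,0.0155,0,0,0,0],
  [-0.0185,0.023,0,0,0,0],
  [-0.025,0.0305,0,0,0,0],
  [-0.0316,0.0372,0,0,0,0],
])

```text
t: 23.58
tool_pos: [0.4714, 0.2361, 0.4395]
orientation: [-0.107, -3.138, 0.001]
force: [-6.7, -1.6, 6.1]
opening: 0.0239
gripper_force: 12.0
```

arm_command([
  [-0.007,0.007,0,0,0,0],
  [-0.014,0.0135,0,0,0,0],
  [-0.0215,0.02,0,0,0,0],
  [-0.029,0.0265,0,0,0,0],
  [-0.0365,0.0324,0,0,0,0],
])

```text
t: 24.2
tool_pos: [0.4788, 0.2418, 0.4394]
orientation: [-0.107, -3.137, 0.003]
force: [-9.9, -3.5, 8.3]
opening: 0.0238
gripper_force: 12.0
```

arm_command([
  [-0.002,0.0015,0,0,0,0],
  [-0.004,0.003,0,0,0,0],
  [-0.006,0.0045,0,0,0,0],
  [-0.008,0.006,0,0,0,0],
  [-0.01,0.0075,0,0,0,0],
])

```text
t: 24.82
tool_pos: [0.4807, 0.2427, 0.4393]
orientation: [-0.107, -3.136, 0.005]
force: [-11.3, -6.1, 8.0]
opening: 0.0242
gripper_force: 12.1
```

```bash
python3 -c "
from h import *
go((.5,.2,.27),86.1); arc(read_state()['tool_pos'][:2],5)"
```

```text
t 24.82 grasp [0.4801 0.2422 0.2723] yaw 86.09 q [ 0.37 -0.05  1.61 -0.    1.58 -1.13] F [-11.28  -6.09   8.03] M [-1.44  1.95  0.03] op 0.0242 gf 12.1
inc [-0.1107 -0.2066  0.0118] [-0.001  -0.001  -0.0001]
[-0.0039  0.0049]
[-0.0089  0.0085]
[-0.014   0.0119]
[-0.0191  0.0153]
[-0.0242  0.0185]
meas ang 122.83 r 0.0697 end [0.4858 0.2461]
F radial 1.0 F tang (cw) -12.78 Fz 8.03
```

arm_command([
  [0.004,-0.003,-0.002,0,0,0],
  [0.008,-0.006,-0.004,0,0,0],
  [0.012,-0.009,-0.006,0,0,0],
  [0.012,-0.009,-0.006,0,0,0],
  [0.012,-0.009,-0.006,0,0,0],
])

```text
t: 25.45
tool_pos: [0.4792, 0.2418, 0.4395]
orientation: [-0.107, -3.139, 0.003]
force: [-2.5, -5.5, -1.7]
opening: 0.0239
gripper_force: 12.0
```

```bash
python3 -c "
from h import *
go((.5,.2,.27),86.1); arc(read_state()['tool_pos'][:2],5)
a=cv2.imread('pics/scene0.png',0);p=np.load('scene1.npy',allow_pickle=True).item()
c=read_camera('scene');np.save('scene2.npy',c,allow_pickle=True)
g=lambda k:cv2.cvtColor(k['image'],cv2.COLOR_RGB2GRAY)
im=[a,g(p),g(c)]
f=lambda k:cv2.Laplacian(cv2.GaussianBlur(k,(3,3),0).astype('f'),cv2.CV_32F)
for x,y,w,h in((299,192,32,24),(289,188,14,26)):
  for i,j in((0,1),(1,2),(0,2)):
    print(i,j,cv2.phaseCorrelate(im[i][y:y+h,x:x+w].astype('f'),im[j][y:y+h,x:x+w].astype('f'),cv2.createHanningWindow((w,h),cv2.CV_32F)))
for k in im: print([int(x) for x in k[194:204,281:287].mean(1)], [int(x) for x in k[206:222,303:325].mean(1)])
"
```

```text
t 25.45 grasp [0.479  0.2415 0.2725] yaw 86.08 q [ 0.37 -0.05  1.61 -0.    1.58 -1.13] F [-2.52 -5.48 -1.75] M [-1.24  0.43 -0.  ] op 0.0239 gf 12.0
inc [-0.1182 -0.2013  0.0129] [-0.0006 -0.0003 -0.0001]
[-0.004   0.0048]
[-0.0089  0.0085]
[-0.0138  0.012 ]
[-0.0189  0.0155]
[-0.0239  0.0189]
meas ang 124.34 r 0.0697 end [0.4842 0.2452]
F radial -3.11 F tang (cw) -5.18 Fz -1.75
0 1 ((-0.43053505724896013, 0.3067759126339933), 0.9635117618987957)
1 2 ((-0.2349772670381789, 0.22801066435974704), 1.0395444979270299)
0 2 ((-0.889610939967806, 0.09678822290388922), 0.8774459722141424)
0 1 ((0.6547247761512649, 2.603088606398753), 0.6263990361013531)
1 2 ((0.5746979801579304, 1.0319476410744102), 0.8874740035445602)
0 2 ((0.5257585214800162, 2.471154977032178), 0.48992023055936085)
[114, 113, 110, 90, 72, 60, 71, 99, 119, 117] [146, 146, 144, 142, 141, 136, 113, 86, 60, 46, 51, 60, 76, 89, 95, 100]
[116, 120, 118, 115, 115, 96, 72, 100, 120, 119] [149, 147, 147, 147, 145, 144, 145, 140, 120, 91, 66, 50, 51, 62, 74, 89]
[115, 117, 118, 117, 115, 106, 75, 99, 121, 118] [150, 148, 147, 146, 146, 145, 144, 142, 128, 102, 74, 51, 48, 57, 69, 85]
```

arm_command([
  [-0.004,0.003,0,0,0,0],
  [-0.008,0.006,0,0,0,0],
  [-0.012,0.009,0,0,0,0],
  [-0.012,0.009,0,0,0,0],
  [-0.012,0.009,0,0,0,0],
], force=20)

```text
t: 26.12
tool_pos: [0.481, 0.243, 0.4395]
orientation: [-0.107, -3.136, 0.006]
force: [-9.1, -10.1, 2.2]
opening: 0.0241
gripper_force: 20.0
```

```bash
python3 -c "
from h import *
go((.5,.2,.27),86.1); arc(read_state()['tool_pos'][:2],5)"
```

```text
t 26.12 grasp [0.4804 0.2424 0.2725] yaw 86.09 q [ 0.37 -0.04  1.61 -0.    1.59 -1.13] F [ -9.13 -10.13   2.17] M [-2.18  1.63  0.02] op 0.0241 gf 20.0
inc [-0.1094 -0.208   0.0129] [-0.0013 -0.0012 -0.0001]
[-0.0041  0.0047]
[-0.0092  0.0082]
[-0.0142  0.0116]
[-0.0194  0.0149]
[-0.0245  0.0181]
meas ang 122.51 r 0.0697 end [0.4862 0.2463]
F radial -3.63 F tang (cw) -13.14 Fz 2.17
```

arm_command([
  [-0.001,0.001,0,0,0,0],
  [-0.003,0.002,0,0,0,0],
  [-0.005,0.004,0,0,0,0],
  [-0.0065,0.005,0,0,0,0],
  [-0.008,0.006,0,0,0,0],
])

```text
t: 26.75
tool_pos: [0.4824, 0.2439, 0.4395]
orientation: [-0.107, -3.135, 0.007]
force: [-12.1, -10.4, 4.8]
opening: 0.0239
gripper_force: 20.1
```

```bash
python3 -c "
from h import *
go((.5,.2,.27),86.1); arc(read_state()['tool_pos'][:2],5)"
```

```text
t 26.75 grasp [0.4816 0.2431 0.2725] yaw 86.08 q [ 0.37 -0.04  1.6  -0.    1.59 -1.13] F [-12.07 -10.36   4.76] M [-2.64  2.17  0.04] op 0.0239 gf 20.1
inc [-0.1028 -0.2129  0.0129] [-0.0015 -0.0015 -0.0001]
[-0.0043  0.0045]
[-0.0094  0.0079]
[-0.0146  0.0111]
[-0.0198  0.0143]
[-0.025   0.0174]
meas ang 121.15 r 0.0698 end [0.4876 0.247 ]
F radial -2.62 F tang (cw) -15.69 Fz 4.76
```

The force reaches 13–16 N twice at the same place, against 6 N while winding, so this is the stop. I'll ease off and release.

arm_command([
  [0.005,-0.004,0,0,0,0],
  [0.01,-0.008,0,0,0,0],
  [0.016,-0.012,0,0,0,0],
  [0.018,-0.015,0,0,0,0],
  [0.018,-0.015,0,0,0,0],
])

```text
t: 27.38
tool_pos: [0.4797, 0.242, 0.4396]
orientation: [-0.107, -3.139, 0.002]
force: [-0.5, -4.8, -2.7]
opening: 0.0239
gripper_force: 20.0
```

```bash
python3 -c "
from h import *
go((.5,.2,.27),86.1); arc(read_state()['tool_pos'][:2],5)"
```

```text
t 27.38 grasp [0.4795 0.2417 0.2726] yaw 86.09 q [ 0.37 -0.05  1.61 -0.    1.58 -1.13] F [-0.53 -4.84 -2.69] M [-1.4   0.3   0.05] op 0.0239 gf 20.0
inc [-0.1158 -0.2024  0.0134] [-0.0004 -0.0002 -0.    ]
[-0.0037  0.0053]
[-0.0086  0.0089]
[-0.0136  0.0124]
[-0.0186  0.0158]
[-0.0237  0.0192]
meas ang 123.91 r 0.0696 end [0.4847 0.2455]
F radial -3.72 F tang (cw) -3.14 Fz -2.69
```

arm_command([
  [0,-0.003,0.001,0,0,0],
  [0,-0.005,0.002,0,0,0],
  [0,-0.005,0.002,0,0,0],
  [0,-0.005,0.002,0,0,0],
  [0,-0.005,0.002,0,0,0],
])

```text
t: 28.0
tool_pos: [0.4795, 0.2415, 0.4397]
orientation: [-0.106, -3.14, 0.0]
force: [-1.2, -3.8, -1.4]
opening: 0.0236
gripper_force: 20.0
```

arm_command([
  [0,0,0,0,0,0],
  [0,0,0,0,0,0],
  [0,0,0,0,0,0],
  [0,0,0,0,0,0],
  [0,0,0,0,0,0],
], fingers=0)

```text
t: 28.62
tool_pos: [0.4795, 0.2416, 0.4398]
orientation: [0.106, 3.14, 0.0]
force: [0.2, 0.4, 0.9]
opening: 0.0469
gripper_force: 0.0
```

arm_command([
  [0,0,-0.02,0,0,0],
  [0,0,-0.08,0,0,0],
  [0,0,-0.18,0,0,0],
  [0,0,-0.3,0,0,0],
  [0,0,-0.4,0,0,0],
])

```text
t: 29.25
tool_pos: [0.4795, 0.2415, 0.5225]
orientation: [0.106, 3.138, 0.001]
force: [0.5, -0.3, 1.3]
opening: 0.0465
gripper_force: 0.0
```

arm_command([
  [0.15,-0.2,0,0,0,0],
  [0.3,-0.4,0,0,0,0],
  [0.4,-0.6,0,0,0,0],
  [0.4,-0.8,0,0,0,0],
  [0.4,-1.0,0,0,0,0],
])

```text
t: 29.88
tool_pos: [0.3855, 0.0463, 0.5212]
orientation: [0.105, 3.138, -0.0]
force: [0.9, 0.1, 0.7]
opening: 0.0464
gripper_force: 0.0
```

```bash
python3 -c "
from h import *
go((.5,.2,.27),86.1)
t=read_camera('top');s=read_camera('scene')
np.save('top3.npy',t,allow_pickle=True);np.save('scene3.npy',s,allow_pickle=True)
z=lambda c,x,y:cv2.convertScaleAbs(cv2.resize(c['image'][y:y+90,x:x+66,::-1],None,fx=6,fy=6,interpolation=cv2.INTER_CUBIC),alpha=1.4)
cv2.imwrite('pics/end.png',np.hstack([z(t,160,130),z(s,275,125)]))
k=cv2.cvtColor(s['image'],cv2.COLOR_RGB2GRAY)
print([int(x) for x in k[194:204,281:287].mean(1)], [int(x) for x in k[206:222,303:325].mean(1)])
"
```

```text
t 29.88 grasp [0.3859 0.0463 0.3542] yaw 86.15 q [-0.01 -0.47  1.81 -0.    1.8  -1.52] F [0.93 0.06 0.69] M [ 0.05  0.02 -0.04] op 0.0464 gf 0.0
inc [-0.5187  0.805   0.4222] [0.     0.0007 0.0003]
[118, 118, 118, 116, 117, 106, 77, 99, 120, 121] [151, 148, 148, 147, 147, 146, 145, 142, 129, 102, 75, 51, 48, 58, 70, 84]
```

View pics/end.png

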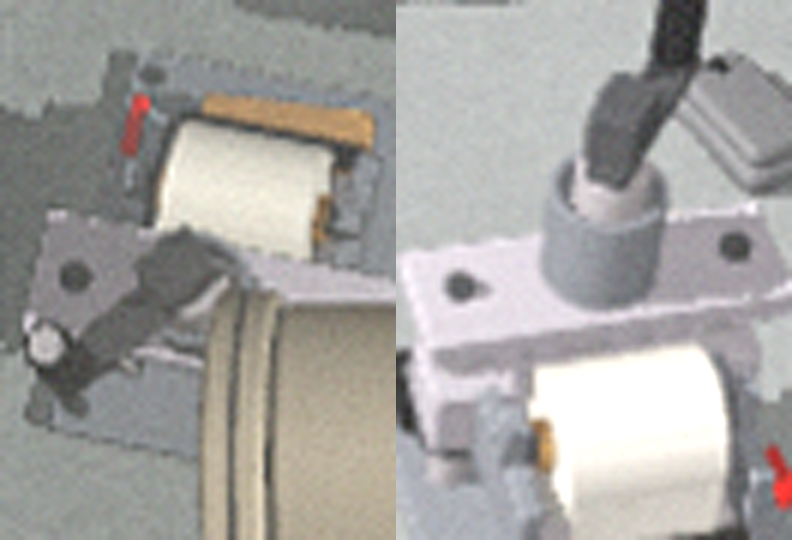

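```bash
python3 -c "
from h import *
t=np.load('top3.npy',allow_pickle=True).item();s=np.load('scene3.npy',allow_pickle=True).item()
uv=[]
for c,x,y,w,h in((t,160,180,14,14),(s,312,104,22,26)):
  g=cv2.cvtColor(c['image'],cv2.COLOR_RGB2GRAY)[y:y+h,x:x+w]
  print(g.tolist()) if c is s else None
u,v=166.8,187.1
p=onz(t,u,v,.294);print(p,proj(s,p),proj(s,p-[0,0,.01]),np.degrees(np.arctan2(p[1]-.1842,p[0]-.5195)))
a=np.radians(123);c0=np.array([.52,.1842])
for dz in(0,.01,.02):
  q=np.r_[c0,.264+dz]; print('hubtop',dz,proj(t,q),proj(s,q))
"
```

```text
[[92, 96, 93, 95, 93, 91, 102, 95, 98, 93, 99, 94, 98, 98, 98, 93, 96, 99, 94, 95, 95, 95], [98, 96, 92, 91, 96, 89, 98, 100, 95, 102, 95, 95, 101, 94, 95, 97, 97, 100, 95, 98, 96, 97], [93, 93, 96, 95, 92, 92, 96, 91, 99, 100, 95, 99, 92, 97, 97, 97, 96, 93, 96, 96, 93, 95], [97, 94, 92, 93, 98, 96, 95, 94, 89, 96, 93, 94, 96, 98, 96, 98, 97, 98, 100, 96, 93, 90], [95, 96, 98, 96, 96, 94, 95, 96, 95, 95, 99, 93, 95, 90, 94, 99, 97, 98, 96, 95, 99, 92], [93, 99, 91, 94, 97, 98, 95, 95, 93, 94, 93, 98, 100, 97, 96, 96, 95, 93, 97, 95, 97, 97], [94, 91, 92, 91, 96, 94, 94, 94, 97, 96, 94, 97, 93, 97, 94, 94, 95, 94, 96, 95, 93, 91], [91, 95, 93, 98, 98, 94, 93, 97, 96, 97, 96, 96, 96, 94, 94, 94, 99, 96, 98, 95, 98, 97], [94, 98, 93, 95, 93, 99, 95, 93, 94, 94, 94, 99, 98, 94, 95, 100, 91, 93, 97, 100, 91, 100], [101, 94, 91, 95, 95, 96, 95, 98, 97, 91, 93, 91, 97, 93, 97, 96, 95, 96, 95, 95, 89, 96], [95, 95, 93, 92, 92, 97, 95, 92, 93, 93, 96, 99, 95, 94, 92, 95, 96, 93, 95, 96, 96, 96], [96, 93, 100, 95, 96, 95, 95, 97, 94, 99, 120, 122, 120, 112, 90, 87, 96, 93, 96, 92, 93, 98], [9
[... 1322 characters left out ...]
139, 139, 138, 143, 145, 75, 34, 50, 41, 38, 42, 32, 42, 110, 140, 142, 134, 134, 140, 139, 133]]
[0.48215434 0.24443145 0.294     ] (np.float64(325.2213562954198), np.float64(118.26224005272762)) (np.float64(324.81963951179034), np.float64(121.03084310161249)) 121.80040033480311
hubtop 0 (np.float64(189.94995407023117), np.float64(175.24554386680174)) (np.float64(312.0431242851056), np.float64(140.20702758981514))
hubtop 0.01 (np.float64(189.48086381843336), np.float64(174.6549855492319)) (np.float64(312.3875416298895), np.float64(137.47703109502953))
hubtop 0.02 (np.float64(189.00473518971424), np.float64(174.05554116161295)) (np.float64(312.73528613034415), np.float64(134.71660717727724))
```

The crank stands upright in the tube, at end.png right panel (620,130). Its handle is at 122°, which agrees with the winding. The height is only known to a few mm, so I'll check the seating by a light touch on the hub top with closed fingertips.

```bash
python3 -c "
from h import *
go((.520,.1842,.313),86.1)"
```

```text
t 29.98 grasp [0.3861 0.0447 0.3541] yaw 85.9 q [-0.02 -0.47  1.81 -0.    1.8  -1.52] F [ 0.    0.07 -0.12] M [ 0.03 -0.04 -0.04] op 0.0466 gf 0.0
inc [-0.6191  0.7431  0.2062] [-0.0003  0.0006 -0.0011]
```

arm_command([
  [-0.12,0.15,0,0,0,0],
  [-0.28,0.34,0,0,0,0],
  [-0.44,0.53,0,0,0,0],
  [-0.56,0.67,0.05,0,0,0],
  [-0.619,0.743,0.1,0,0,0],
], fingers=1, force=20)

```text
t: 30.6
tool_pos: [0.5207, 0.1897, 0.4996]
orientation: [-0.104, -3.14, -0.001]
force: [0.8, 0.6, 0.2]
opening: 0.0022
gripper_force: 0.0
```

arm_command([
  [0,0,0.04,0,0,0],
  [0,0,0.08,0,0,0],
  [0,0,0.12,0,0,0],
  [0,0,0.15,0,0,0],
  [0,0,0.18,0,0,0],
])

```text
t: 31.22
tool_pos: [0.5196, 0.1869, 0.4637]
orientation: [0.107, 3.139, 0.0]
force: [-0.7, 0.2, 0.4]
opening: 0.0003
gripper_force: 0.0
```

```bash
python3 -c "
from h import *
go((.520,.1842,.283),86.1)"
```

```text
t 31.23 grasp [0.5197 0.187  0.2967] yaw 86.09 q [ 0.25 -0.02  1.53 -0.    1.62 -1.25] F [-0.66  0.23  0.4 ] M [-0.02  0.03  0.02] op 0.0003 gf 0.0
inc [-0.0028 -0.0135  0.0685] [ 0.      0.0002 -0.    ]
```

arm_command([
  [0,-0.013,0.01,0,0,0],
  [0,-0.013,0.02,0,0,0],
  [0,-0.013,0.03,0,0,0],
  [0,-0.013,0.04,0,0,0],
  [0,-0.013,0.048,0,0,0],
])

```text
t: 31.85
tool_pos: [0.5196, 0.1847, 0.454]
orientation: [-0.106, -3.14, 0.0]
force: [0.7, -0.3, -0.4]
opening: 0.0004
gripper_force: 0.0
```

arm_command([
  [0,0,0.003,0,0,0],
  [0,0,0.006,0,0,0],
  [0,0,0.009,0,0,0],
  [0,0,0.012,0,0,0],
  [0,0,0.014,0,0,0],
])

```text
t: 32.48
tool_pos: [0.5196, 0.1846, 0.4513]
orientation: [-0.106, -3.14, -0.0]
force: [0.4, 0.3, 0.5]
opening: 0.0004
gripper_force: 0.0
```

arm_command([
  [0,0,0.001,0,0,0],
  [0,0,0.002,0,0,0],
  [0,0,0.003,0,0,0],
  [0,0,0.004,0,0,0],
  [0,0,0.006,0,0,0],
])

```text
t: 33.1
tool_pos: [0.5196, 0.1847, 0.4506]
orientation: [0.106, 3.139, 0.0]
force: [-1.6, -0.5, 4.0]
opening: 0.0002
gripper_force: 2.2
```

The touch met the hub top at 0.2646 m, against 0.264 m when fully home, so it is seated. I'll back away and hand in.

arm_command([
  [0,0,-0.03,0,0,0],
  [0,0,-0.1,0,0,0],
  [0,0,-0.22,0,0,0],
  [0,0,-0.35,0,0,0],
  [0,0,-0.45,0,0,0],
])

```text
t: 33.72
tool_pos: [0.5195, 0.1847, 0.5425]
orientation: [0.106, 3.138, 0.001]
force: [-0.4, -0.1, 0.8]
opening: 0.0004
gripper_force: 0.0
```

arm_command([
  [0.1,-0.2,0,0,0,0],
  [0.25,-0.4,0,0,0,0],
  [0.4,-0.6,0,0,0,0],
  [0.5,-0.7,0,0,0,0],
  [0.5,-0.7,0,0,0,0],
])

```text
t: 34.35
tool_pos: [0.4094, 0.0509, 0.5418]
orientation: [0.109, 3.137, -0.0]
force: [-0.3, -0.5, -0.1]
opening: 0.0002
gripper_force: 0.0
```

arm_command([
  [0,0,0,0,0,0],
  [0,0,0,0,0,0],
  [0,0,0,0,0,0],
  [0,0,0,0,0,0],
  [0,0,0,0,0,0],
])

```text
t: 34.98
tool_pos: [0.4105, 0.0519, 0.54]
orientation: [-0.106, -3.139, -0.0]
force: [0.5, -0.7, 0.9]
opening: 0.0005
gripper_force: 0.0
```

```bash
python3 -c "
from h import *
go((.52,.18,.3),86.1);print(close_job())"
```

```text
t 34.98 grasp [0.4104 0.0519 0.373 ] yaw 86.14 q [ 0.   -0.39  1.72  0.    1.81 -1.5 ] F [ 0.5  -0.65  0.89] M [ 0.01 -0.02  0.01] op 0.0005 gf 0.0
inc [-0.5034  0.676   0.3647] [-0.     -0.0001  0.0002]
the job is handed in; nothing more can be done
None
```

I seated the crank fully on the screw, wound the head down until the handle met its stop (13–16 N, against about 6 N while winding), let go of the crank, and handed the job in at 35 s; no verdict came back.

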